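Push the coaster shuttle round the L-slot into the embossing press

ROBOT

A 6-joint arm with a two-finger parallel gripper is mounted at the origin on the work surface. World frame = base frame: x ahead of the robot, y to its left, z up, the work surface at z = 0. Lengths are in m, angles in degrees, forces in N, time in s.
With the tool pointing down it reaches from about 0.25 to 0.775 m from the base axis. Payload 8.9 kg.
Tool frame: the origin (TCP) lies at the very end of the fingers, on their centre line; the grasp point (between the pads) lies 19 mm behind it; z points along the fingers, y is the direction in which the jaws open and shut (so a half turn about z gives the same grasp; the last joint's range is limited). The gripper opens to 85 mm and grips with 20 to 120 N. Pads are 22 mm wide; open, the fingers measure 114 mm over their backs; the gripper's body (76 mm by 85 mm) begins 54 mm behind the grasp point. The pads swing forward as they close: fully open they stand 13 mm farther back than shut.
Start: joints at [64.154, 16.656, -8.789, 64.555, 0, 82.019], TCP at [0.161, 0.5, 0.231] pointing down, gripper open.
Joint ranges: [-144.48, 144.48], [-52.06, 99.96], [-74.48, 78.29], [-112.23, 115.85], [-86.99, 84.42], [-180, 180]. Speed limits (degrees/s): [127.2, 127.2, 159.86, 180, 180, 180].

INTERFACE

Orientations are given as a 3x3 rotation matrix whose columns are the frame's x, y, z axes.
In Python, from bench import get_state, camera, calibration, close_job gives the robot as it stands. The module is installed in compiled form; this text tells all that it offers.
- The arm moves only by the tool drive_tool, never from a script. Its argument "motion" is a list that holds one entry, the list of rows, each a list of 5 numbers: the opening, from -1 (shut) to 1 (fully open), then the shift along the tool's x, y, z as a fraction of full scale, then the turn about the tool's z as a fraction of full scale. In form: [[[fingers, dx, dy, dz, turn], ...]]. A call has 1 to 8 rows; each row is the pose to reach, as a shift and turn from the pose measured when the call began, along the tool's axes at that moment; what a row does not reach only later rows make up. Full scale, the value 1, is 60 cm for a shift and pi/2 rad for a turn. A row lasts 1/10 s, in which the tool goes at most 50 mm and 8.59 degrees, less where a joint would pass 70% of its speed; a pose out of reach is approached as far as the arm can. A call with a number of a shift or a turn outside -1 to 1 is refused whole. A call with a gripper value outside its range is refused whole. The fingers move at their own pace and stop on an object; "newtons" is the grip in N (left out, the last holds). Time passes only in rows, so rows that repeat a pose let the fingers close. It gives the time, the measured TCP pose, the force and the opening at its end, in the units of the state.
- get_state(): the state, without advancing time (a new reading comes with each control period).
- camera(name): name is "scene" or "top" or "wrist"; returns (picture, depth): 384x512x3 uint8, red, green, blue; 384x512 float32, m along the optical axis (not along the pixel's ray), 0 where there is no reading.
- calibration(name): a dict with "K" (3x3 intrinsics, pixels), "dist" ([k1, k2, p1, p2, k3] as OpenCV has them; the pictures are not rectified), "position" and "attitude" of the camera in the world; the wrist camera has in their place "tool_from_camera" (4x4, takes a point from camera to tool coordinates, whose origin is the TCP and whose axes are the flange's). Camera axes: x right, y up, looking along -z (the intrinsics and any distortion apply to the point x, -y, -z); pixel columns grow to the right and rows downward; lengths in m; the calibration is good to about 2 mm. A picture is of the moment at which its call begins: read the wrist's pose just before it. calibration takes no time and is no camera call.
- close_job(): hands the job in, once; it reports no verdict.
The state is a dict: "time": time; "qpos": joint angles; "qvel": joint speeds; "effort": joint torques, N m; "tool_pos": TCP position; "eef_rot": TCP orientation; "wrist_force": force on the tool from outside, world axes, zero at the start; "torque": the same for the moment, N m; "finger_gap": opening from 0.0 (shut) to 1.0 (fully open).
Only numpy, scipy, OpenCV 4.12 (cv2) and the standard library are available. Lean on these libraries where they do the work, as an engineer would, in place of code of your own. Each camera call takes 0.05 s, during which the arm holds its last target.

TASK

Send the leather coaster into the embossing press: push its round steel shuttle along the L-shaped slot of the guide plate to the corner, turn the corner, and push it on along the short leg until it is fully home at the end by the green press column. Only push it with the fingers: its pin stays in the slot and it is never lifted or tipped. Leave everything else on the bench where it is, and finish with the shuttle at rest and the hand clear.

Things in the scene. Friction and masses are not known exactly. Their poses are not given: they have to be found in the camera images.
- shuttle: round flat steel shuttle, 96 mm across, 14 mm thick, topped by a leather coaster (90 mm across, 4 mm thick) with a green and red flower; about 0.35 kg. Origin: centre of the steel's underside, which slides on the plate's top; a 13 mm pin reaches 13 mm down from there into the slot. Loose, slides under 1 to 4 N, may spin, stays where left. Too wide to grasp; push its rim.
- guide: fixed aluminium guide plate with an L-shaped slot, top face 20 mm above the table. Origin on the table surface; in its own axes it reaches from x -130 to +110 mm and y -120 to +180 mm. A green press column (60 x 40 mm, rising to 90 mm above the table) with its head folded back, away from the slot, stands on it at x = 60, y = 155 mm, beyond the end of the short leg.
- slot_corner (a point): point on the plate's top at the corner of the slot (16 mm wide), where the centre lines of its legs meet, at x = 60, y = -50 mm in the plate. From here the long leg runs 138 mm toward the plate's -x, the short leg toward its +y; both legs end 8 mm past the corner. The shuttle starts 90 to 126 mm from here in the long leg. Axes as the plate's.
- slot_end (a point): point on the plate's top where the shuttle's origin lies when its pin rests against the end of the short leg (the stamping position), 101.5 mm from the corner toward the plate's +y. Axes as the plate's.
- pigment_jar: bystander, loose, to be left alone: small glass pigment jar with green label, 38 mm across, 45 mm tall, standing on the guide plate inside the angle of the L. Origin at the middle of its underside.
- glue_bottle: bystander, loose, to be left alone: white squeeze bottle, 72 mm across, 170 mm tall. Origin at the middle of its underside.
- tool_cup: bystander, loose, to be left alone: terracotta cup, 70 mm across, 90 mm tall. Origin at the middle of its underside.
- dish: bystander, loose, to be left alone: white ceramic bowl, 110 mm across, 30 mm tall. Origin at the middle of its underside.
- blanks: bystander, loose, to be left alone: pile of five round tan leather blanks stuck together, 90 mm across, 20 mm tall. Origin at the middle of its underside.
- pencil: bystander, loose, to be left alone: dark red pencil lying flat on the guide plate, 118 mm long, 7.5 mm thick, along its x axis. Origin at the middle of its underside.
- mallet: bystander, loose, to be left alone: wooden mallet lying flat, 220 mm long along its x axis, head at +x 50 x 90 mm and 48 mm tall. Origin under its handle, 65 mm from the middle of the head, at table height.
There are look-alikes about, which are no part of the job. There is more than one size of the shuttle; the one meant has the size given above.

How it is judged:
By the outcome, as a careful person would: the job done as asked, in the order asked, and still so for the second after the job is handed in, with the robot touching nothing.
It also fails if it takes over 51 s, if anything falls off the work surface, if the arm or the gripper's body presses on something with over 40 N, if the wrist force passes 120 N, or if a joint passes its speed limit or range.

## Working session

There is one attempt and no reset: what is moved stays moved. The work goes in short steps, Python scripts to look and compute and a tool call to move; the robot and the scene stay as the last step left them, time stands still between calls to the robot, and variables do not carry over. Pictures are saved under pics/ and viewed, and the job is handed in when it is done.

Besides the shell and the picture viewer there is one more tool, called as a command line: name --argument value ..., lists and objects as JSON in quotes. drive_tool: Moves the arm, as the interface text tells. Shift numbers are shares of 60 cm and turn numbers shares of pi/2 rad, none past 1 either way. Its arguments: {"type":"object","properties":{"motion":{"type":"array"},"newtons":{"type":"number"}},"required":["motion"]}

```bash
mkdir -p pics; ls; cat > h.py <<'E'
import numpy as np, cv2
from bench import get_state, camera, calibration
def grab(n,tag):
    s=get_state(); im,d=camera(n); c=calibration(n)
    np.savez(f'pics/{tag}.npz',im=im,d=d)
    cv2.imwrite(f'pics/{tag}.png',im[:,:,::-1]); return im,d,c,s
def cam_pose(c,s=None):
    if 'tool_from_camera' in c:
        T=np.eye(4);T[:3,:3]=np.array(s['eef_rot']).reshape(3,3);T[:3,3]=s['tool_pos'];M=T@np.array(c['tool_from_camera']);return M[:3,:3],M[:3,3]
    R=np.array(c['attitude']); return R,np.array(c['position'])
def ray(c,uv,R):
    p=cv2.undistortPoints(np.array(uv,float).reshape(-1,1,2),np.array(c['K']),np.array(c['dist'])).reshape(-1,2)
    d=np.c_[p[:,0],-p[:,1],-np.ones(len(p))]; return d@R.T
def at_z(c,uv,z,s=None):
    R,t=cam_pose(c,s); r=ray(c,uv,R); k=(z-t[2])/r[:,2]; return t+r*k[:,None]
def at_depth(c,uv,d,s=None):
    R,t=cam_pose(c,s); r=ray(c,uv,R); return t+r*np.array(d).reshape(-1,1)
def proj(c,X,s=None):
    R,t=cam_pose(c,s); p=(np.atleast_2d(X)-t)@R; p=p*[1,-1,-1]
    return cv2.projectPoints(p.reshape(-1,1,3),np.zeros(3),np.zeros(3),np.array(c['K']),np.array(c['dist']))[0].reshape(-1,2)
E
python3 - <<'E'
from h import *
for n in('top','scene'):
    im,d,c,s=grab(n,n+'0'); print(c)
print(s)
E
```

```text
pics
{'K': array([[470.55717163,   0.        , 254.91413969],
       [  0.        , 470.55717163, 185.3441566 ],
       [  0.        ,   0.        ,   1.        ]]), 'dist': array([0.01581852, 0.        , 0.        , 0.        , 0.        ]), 'position': array([0.42073699, 0.04225169, 1.02883552]), 'attitude': array([[ 1.69103547e-03,  9.94308780e-01, -1.06523195e-01],
       [-9.99998362e-01,  1.61262813e-03, -8.22190760e-04],
       [-6.45729190e-04,  1.06524411e-01,  9.94309878e-01]])}
{'K': array([[493.39338764,   0.        , 256.6732763 ],
       [  0.        , 493.39338764, 200.2665546 ],
       [  0.        ,   0.        ,   1.        ]]), 'dist': array([0.02699988, 0.        , 0.        , 0.        , 0.        ]), 'position': array([1.31087296, 0.27694817, 0.83212068]), 'attitude': array([[-0.30023972, -0.66064895,  0.68804002],
       [ 0.95375235, -0.21894779,  0.20595708],
       [ 0.01457952,  0.71805628,  0.69583232]])}
{'time': 0.05, 'qpos': array([ 6.41539321e+01,  1.66888249e+01, -8.82752030e+00,  6.45552395e+01,
        1.19209782e-04,  8.20177815e+01]), 'qvel': array([-0.07148982,  0.0351137 ,  0.00600715, -0.11643349, -0.01767425,
       -0.04133283]), 'effort': array([ 5.24944680e-04, -5.38489974e+01,  3.32280743e+01,  8.98487022e-03,
       -2.44531166e-04,  7.40364698e-06]), 'tool_pos': array([0.16087113, 0.49931691, 0.23075636]), 'eef_rot': array([[-9.51788092e-01,  3.06755813e-01, -5.46549256e-04],
       [ 3.06756250e-01,  9.51787445e-01, -1.12350289e-03],
       [ 1.75557677e-04, -1.23699408e-03, -9.99999220e-01]]), 'wrist_force': array([-0.32666424,  0.41483812, -0.47039914]), 'torque': array([-0.01202095,  0.0057728 ,  0.00320554]), 'finger_gap': 1.0017149968129564}
```

View pics/top0.png

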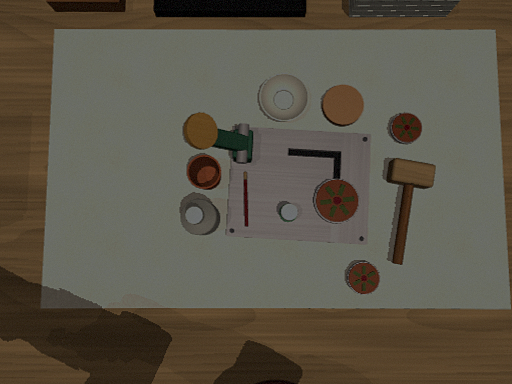

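View pics/scene0.png

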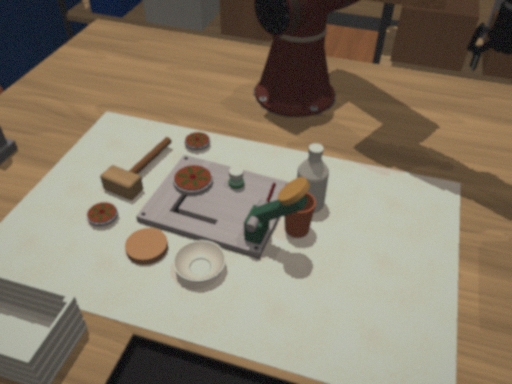

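```bash
python3 - <<'E'
from h import *
z=np.load('pics/top0.npz');im=z['im'];c=calibration('top')
cv2.imwrite('pics/crop0.png',cv2.resize(im[90:300,170:440][:,:,::-1],None,fx=2.9,fy=2.9,interpolation=cv2.INTER_CUBIC))
hsv=cv2.cvtColor(im,cv2.COLOR_RGB2HSV)
g=im.max(2)
m=((g<45)).astype(np.uint8); m[:140]=0;m[185:]=0;m[:,:275]=0;m[:,350:]=0
ys,xs=np.nonzero(m);print('slot px',xs.min(),xs.max(),ys.min(),ys.max(),len(xs))
P=lambda uv,zz:np.round(at_z(c,uv,zz),4)
a=(ys<157);
top=[(x,ys[(xs==x)].mean()) for x in range(292,330)]
W=P(top,.02);k=np.polyfit(W[:,1],W[:,0],1);print('short leg x=',k)
rt=[(xs[ys==y].mean(),y) for y in range(162,176) if (ys==y).any()]
W2=P(rt,.02);k2=np.polyfit(W2[:,0],W2[:,1],1);print('long y=',k2,rt)
print('left end',P([(xs.min()-.5,153)],.02))
x=(k[0]*k2[1]+k[1])/(1-k[0]*k2[0]);print('corner',x,k2[0]*x+k2[1])
# red/coaster blobs
r=((hsv[...,1]>110)&((hsv[...,0]<12)|(hsv[...,0]>165)|((hsv[...,0]>30)&(hsv[...,0]<60)))).astype(np.uint8)
cs,_=cv2.findContours(cv2.morphologyEx(r,cv2.MORPH_CLOSE,np.ones((3,3))),cv2.RETR_EXTERNAL,cv2.CHAIN_APPROX_NONE)
for q in cs:
    if cv2.contourArea(q)>300:
        (u,v),rad=cv2.minEnclosingCircle(q);print((u,v),rad,P([(u,v)],.037),'diam',2*rad*(1.03-.037)/470)
print(P([(289,205),(246,172),(246,226)],.03), 'plate screws',P([(365,139),(232,231),(362,239)],.02))
E
```

```text
slot px 288 341 148 184 487
short leg x= [0.05823946 0.60473663]
long y= [-0.05380616 -0.10312983] [(np.float64(337.0), 162), (np.float64(337.0), 163), (np.float64(337.0), 164), (np.float64(336.5), 165), (np.float64(336.5), 166), (np.float64(336.5), 167), (np.float64(336.5), 168), (np.float64(336.5), 169), (np.float64(336.5), 170), (np.float64(336.5), 171), (np.float64(336.5), 172), (np.float64(336.5), 173), (np.float64(336.5), 174), (np.float64(336.5), 175)]
left end [[ 0.5996 -0.0276  0.02  ]]
corner 0.5968600585129349 -0.13524457260365277
(363.3475036621094, 277.8753662109375) 15.497758865356445 [[ 0.3345 -0.182   0.037 ]] diam 0.06548627469488914
(336.4666748046875, 200.46665954589844) 21.272197723388672 [[ 0.4952 -0.1292  0.037 ]] diam 0.08988635038010617
(203.71897888183594, 172.1934356689453) 17.829362869262695 [[0.5549 0.152  0.037 ]] diam 0.07533854182628875
(406.3500061035156, 127.3499984741211) 14.783363342285156 [[ 0.6526 -0.2813  0.037 ]] diam 0.062467573612294304
(86.5, 1.2000000476837158) 38.518795013427734 [[0.9344 0.4148 0.037 ]] diam 0.162762397652484
[[ 0.4859 -0.0294  0.03  ]
 [ 0.5565  0.0622  0.03  ]
 [ 0.4412  0.0618  0.03  ]] plate screws [[ 0.6307 -0.1964  0.02  ]
 [ 0.4308  0.0918  0.02  ]
 [ 0.4144 -0.185   0.02  ]]
```

View pics/crop0.png

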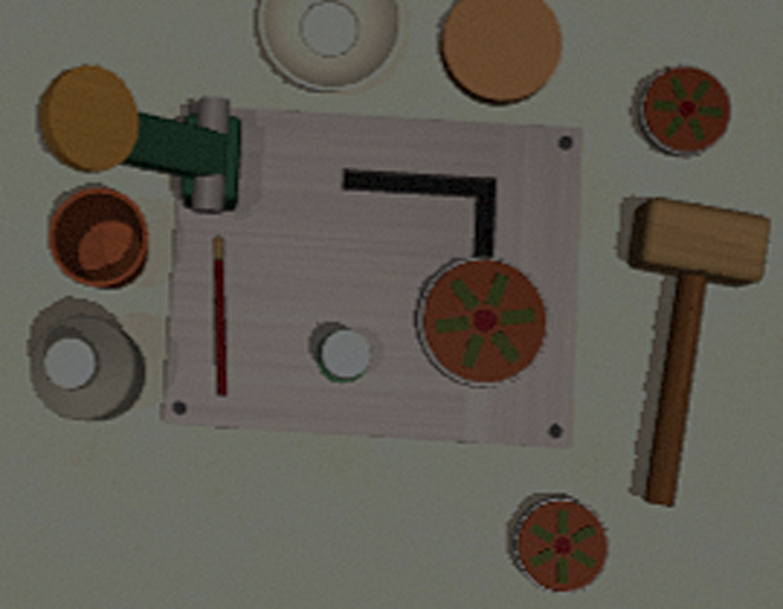

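The candidates are (336,200), leather about 90 mm across, sitting on the slot in the plate; (406,127), about 62 mm; and (363,278), about 65 mm. The last two are off the plate. The crop confirms (336,200) is the shuttle, with steel showing around its rim. It is 102 mm from the corner, which fits the stated 90–126 mm. The slot end measured from the corner also agrees (108 mm to the wall).

Next I shut the fingers and move high to a point behind the shuttle.

drive_tool --motion '[[[-1,-0.706,-0.864,0,-0.163],[-1,-0.706,-0.864,0,-0.163],[-1,-0.706,-0.864,0,-0.163],[-1,-0.706,-0.864,0,-0.163],[-1,-0.706,-0.864,0,-0.163],[-1,-0.706,-0.864,0,-0.163],[-1,-0.706,-0.864,0,-0.163],[-1,-0.706,-0.864,0,-0.163]]]' --newtons 40

```text
time: 0.9
tool_pos: [0.3064, 0.1266, 0.2314]
eef_rot: [[-0.998, 0.055, 0.0], [0.055, 0.998, -0.001], [-0.0, -0.001, -1.0]]
wrist_force: [1.0, -0.2, -0.4]
finger_gap: -0.005
```

drive_tool --motion '[[[-1,-0.187,-0.408,0,0],[-1,-0.187,-0.408,0,0],[-1,-0.187,-0.408,0,0],[-1,-0.187,-0.408,0,0],[-1,-0.187,-0.408,0,0],[-1,-0.187,-0.408,0,0],[-1,-0.187,-0.408,0,0],[-1,-0.187,-0.408,0,0]]]'

```text
time: 1.7
tool_pos: [0.4044, -0.1238, 0.2312]
eef_rot: [[-0.998, 0.056, -0.001], [0.056, 0.998, 0.0], [0.001, -0.0, -1.0]]
wrist_force: [-0.1, -0.4, 0.9]
finger_gap: -0.002
```

```bash
python3 - <<'E'
from h import *
im,d,c,s=grab('wrist','w1');print(s['tool_pos'],s['time'])
im,d,c2,_=grab('top','t1')
print(np.round(proj(c,[[.495,-.129,.038],[.597,-.135,.02],[.6024,-.034,.02]],s),1))
E
```

```text
[ 0.40435807 -0.12384224  0.23118249] 1.7
[[251.2 248.2]
 [251.  316.7]
 [332.3 316.5]]
```

View pics/w1.png

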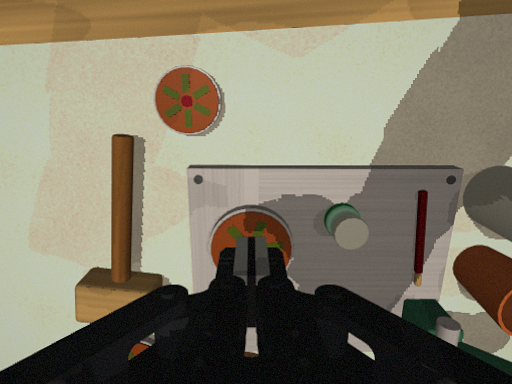

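View pics/t1.png

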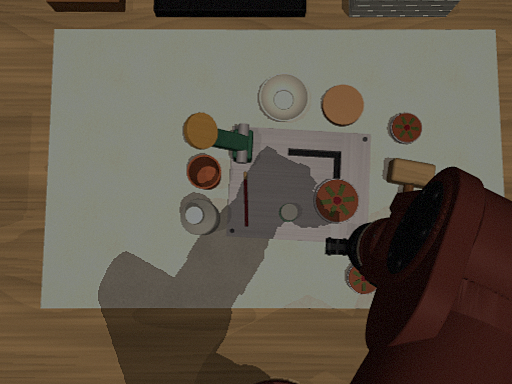

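drive_tool --motion '[[[-1,0,0,0.08,0],[-1,0,0,0.16,0],[-1,0,0,0.24,0],[-1,0,0,0.3,0],[-1,0,0,0.33,0],[-1,0,0,0.34,0],[-1,0,0,0.34,0]]]'

```text
time: 2.5
tool_pos: [0.4039, -0.1222, 0.0274]
eef_rot: [[-0.999, 0.053, -0.001], [0.053, 0.999, 0.0], [0.001, 0.0, -1.0]]
wrist_force: [0.1, -0.8, 0.6]
finger_gap: -0.0
```

```bash
python3 - <<'E'
from h import *
im,d,c,s=grab('wrist','w2');print(s['tool_pos'],s['time'],s['wrist_force'])
im,d,c2,_=grab('scene','s2')
cv2.imwrite('pics/s2c.png',cv2.resize(im[120:280,60:360][:,:,::-1],None,fx=2.6,fy=2.6,interpolation=cv2.INTER_CUBIC))
E
```

```text
[ 0.40387473 -0.12217852  0.02744096] 2.5 [ 0.06992393 -0.84359106  0.64912324]
```

View pics/s2c.png

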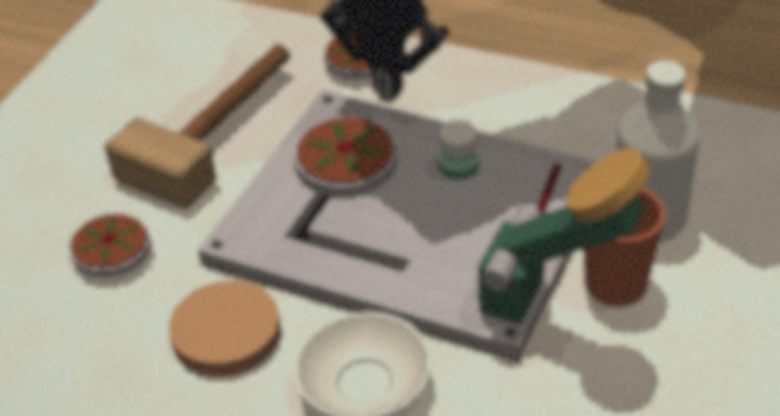

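View pics/w2.png

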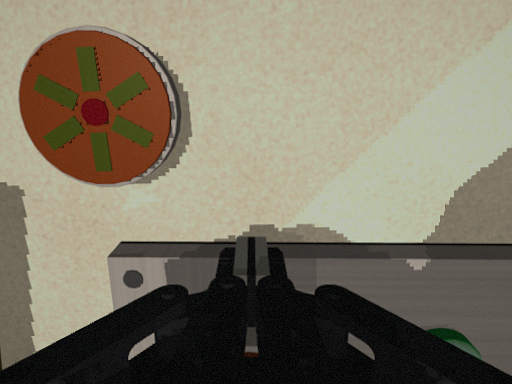

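drive_tool --motion '[[[-1,-0.015,-0.0045,0,0],[-1,-0.03,-0.0045,0,0],[-1,-0.045,-0.0045,0,0],[-1,-0.058,-0.0045,0,0],[-1,-0.07,-0.0045,0,0],[-1,-0.082,-0.0045,0,0],[-1,-0.094,-0.0045,0,0],[-1,-0.106,-0.0045,0,0]]]'

```text
time: 3.4
tool_pos: [0.4675, -0.1287, 0.0282]
eef_rot: [[-0.999, 0.054, -0.002], [0.054, 0.999, -0.0], [0.002, -0.001, -1.0]]
wrist_force: [-4.8, -0.3, 3.1]
finger_gap: -0.003
```

```bash
python3 - <<'E'
from h import *
im,d,c2,s=grab('scene','s3');print(s['tool_pos'],s['wrist_force'])
cv2.imwrite('pics/s3c.png',cv2.resize(im[120:280,60:360][:,:,::-1],None,fx=2.6,fy=2.6,interpolation=cv2.INTER_CUBIC))
E
```

```text
[ 0.46747322 -0.12868405  0.02820335] [-4.8086161  -0.29112898  3.11007682]
```

View pics/s3c.png

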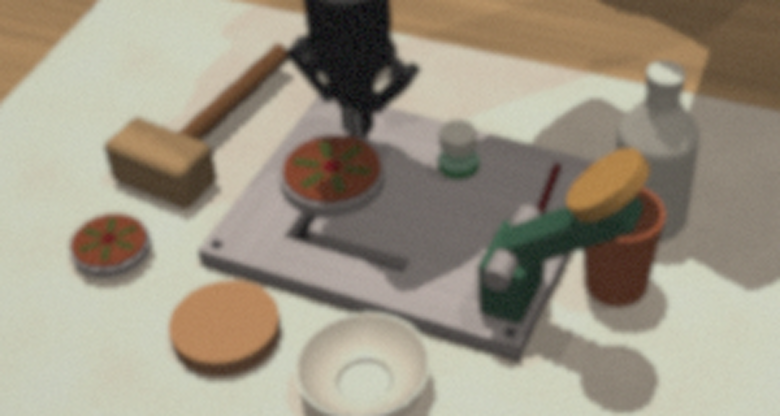

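drive_tool --motion '[[[-1,-0.012,0,0,0],[-1,-0.024,0,0,0],[-1,-0.036,0,0,0],[-1,-0.048,0,0,0],[-1,-0.06,0,0,0],[-1,-0.072,0,0,0],[-1,-0.082,0,0,0],[-1,-0.092,0,0,0]]]'

```text
time: 4.25
tool_pos: [0.5247, -0.132, 0.0283]
eef_rot: [[-0.999, 0.053, -0.0], [0.053, 0.999, -0.001], [0.0, -0.001, -1.0]]
wrist_force: [-2.2, 0.4, -0.8]
finger_gap: -0.0
```

```bash
python3 - <<'E'
from h import *
im,d,c2,s=grab('scene','s4');print(s['tool_pos'],s['wrist_force'])
cv2.imwrite('pics/s4c.png',cv2.resize(im[120:280,60:360][:,:,::-1],None,fx=2.6,fy=2.6,interpolation=cv2.INTER_CUBIC))
im,d,c2,s=grab('top','t4')
cv2.imwrite('pics/t4c.png',cv2.resize(im[90:300,170:440][:,:,::-1],None,fx=2.9,fy=2.9,interpolation=cv2.INTER_CUBIC))
E
```

```text
[ 0.5246698  -0.13198387  0.02833656] [-2.17899124  0.35523002 -0.79549566]
```

View pics/s4c.png

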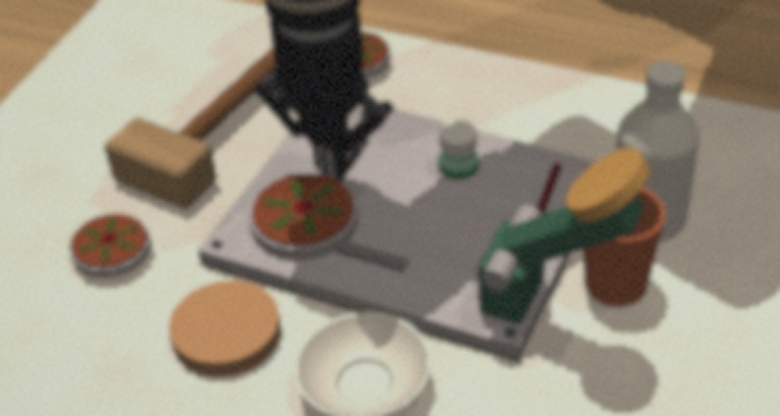

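View pics/t4c.png

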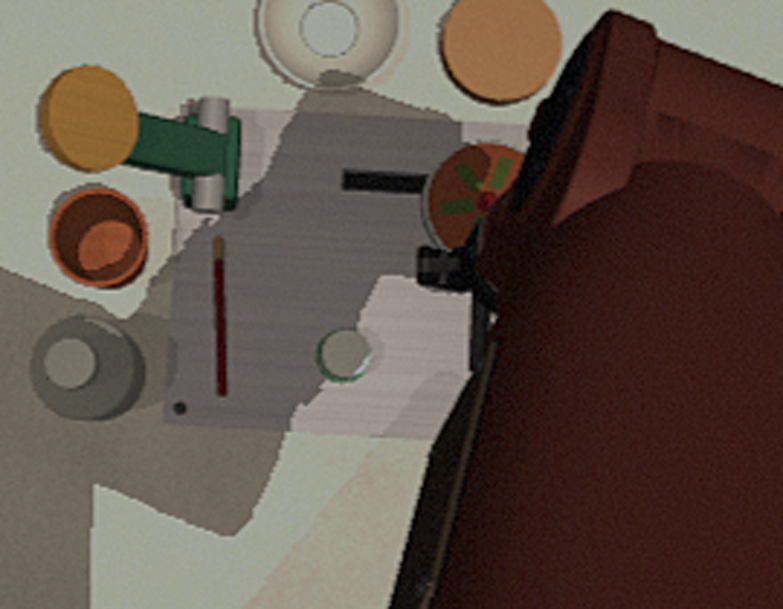

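drive_tool --motion '[[[-1,-0.006,0,0,0],[-1,-0.011,0,0,0],[-1,-0.016,0,0,0],[-1,-0.02,0,0,0],[-1,-0.023,0,0,0],[-1,-0.023,0,0,0]]]'

```text
time: 4.95
tool_pos: [0.5396, -0.133, 0.0286]
eef_rot: [[-0.999, 0.053, 0.002], [0.053, 0.999, -0.001], [-0.002, -0.001, -1.0]]
wrist_force: [-1.0, 0.1, -1.0]
finger_gap: -0.002
```

```bash
cat >> h.py <<'E'
def shut(c,im,guess,win=90,r=.045,z=.038):
    # fit leather disc centre: reddish/green mask, match projected disc
    from scipy.optimize import minimize
    hsv=cv2.cvtColor(im,cv2.COLOR_RGB2HSV)
    m=((hsv[...,1]>105)&(hsv[...,2]>30)&((hsv[...,0]<13)|(hsv[...,0]>165)|((hsv[...,0]>25)&(hsv[...,0]<60)))).astype(np.float32)
    m=cv2.GaussianBlur(m,(0,0),1)
    a=np.linspace(0,2*np.pi,60)
    def f(p,rr=r):
        X=np.c_[p[0]+rr*np.cos(a),p[1]+rr*np.sin(a),np.full(60,z)]
        D=np.zeros(m.shape,np.uint8);cv2.fillPoly(D,[np.round(proj(c,X)*16).astype(np.int32)],1,shift=4)
        X[:,:2]=p+1.25*(X[:,:2]-p);E=np.zeros(m.shape,np.uint8);cv2.fillPoly(E,[np.round(proj(c,X)*16).astype(np.int32)],1,shift=4)
        return float((m*(E*1.-2*D)).sum())
    g=np.array(guess,float)
    for st in(.006,.002,.0007):
        G=[(f(g+[i*st,j*st]),g[0]+i*st,g[1]+j*st) for i in range(-4,5) for j in range(-4,5)]
        b=min(G);g=np.array(b[1:])
    return g
E
python3 - <<'E'
from h import *
z=np.load('pics/scene0.npz');c2=calibration('scene');print('check0 scene',shut(c2,z['im'],(.495,-.13)),'top .495 -.129')
z=np.load('pics/s4.npz');print('s4',shut(c2,z['im'],(.583,-.13)))
im,d,c2,s=grab('scene','s5');print(s['tool_pos'],s['wrist_force'],shut(c2,im,(.595,-.135)))
E
```

```text
check0 scene [ 0.4976 -0.1307] top .495 -.129
s4 [ 0.5816 -0.1347]
[ 0.53964465 -0.13301707  0.02861075] [-0.98060319  0.07389704 -1.04975234] [ 0.5983 -0.1356]
```

drive_tool --motion '[[[-1,-0.002,0,0,0],[-1,-0.004,0,0,0],[-1,-0.004,0,0,0]]]'

```text
time: 5.3
tool_pos: [0.5418, -0.1331, 0.0286]
eef_rot: [[-0.999, 0.053, 0.001], [0.053, 0.999, -0.001], [-0.001, -0.001, -1.0]]
wrist_force: [-3.2, 0.2, 0.9]
finger_gap: -0.001
```

drive_tool --motion '[[[-1,-0.002,0,0,0],[-1,-0.003,0,0,0],[-1,-0.003,0,0,0]]]'

```text
time: 5.6
tool_pos: [0.542, -0.1331, 0.0285]
eef_rot: [[-0.999, 0.053, -0.002], [0.053, 0.999, -0.001], [0.002, -0.001, -1.0]]
wrist_force: [-7.8, -0.1, 5.5]
finger_gap: -0.002
```

```bash
python3 - <<'E'
from h import *
im,d,c2,s=grab('scene','s6');print(s['tool_pos'],s['wrist_force'],shut(c2,im,(.595,-.135)))
E
```

```text
[ 0.54197857 -0.13306432  0.02845291] [-7.75762681 -0.12996976  5.50507701] [ 0.5997 -0.1356]
```

```bash
python3 - <<'E'
from h import *
z=np.load('pics/top0.npz');c=calibration('top');d=z['d']
v,u=np.mgrid[150:200,375:445]
W=at_depth(c,np.c_[u.ravel(),v.ravel()],d[150:200,375:445].ravel())
k=W[:,2]>.035
print(len(W[k]),W[k].min(0),W[k].max(0))
B=W[k]
for x in np.arange(.53,.64,.01):
    q=B[abs(B[:,0]-x)<.005]
    if len(q):print(round(x,3),q[:,1].max())
im,d,c2,s=grab('top','t6')
cv2.imwrite('pics/t6.png',im[:,:,::-1])
E
```

```text
1065 [ 0.42073699 -0.33621418  0.03500844] [0.58540662 0.04225169 1.02883552]
0.53 -0.26124850992289694
0.54 -0.24302351599045477
0.55 -0.24310808326538233
0.56 -0.245063234756045
0.57 -0.2474317424654706
0.58 -0.2492384724006382
0.59 -0.25400924629831767
```

drive_tool --motion '[[[-1,0.02,0,0,0],[-1,0.05,0,0,0],[-1,0.05,0,-0.05,0],[-1,0.05,0,-0.13,0],[-1,0,-0.06,-0.13,0],[-1,-0.06,-0.11,-0.13,0],[-1,-0.0937,-0.1285,-0.13,0],[-1,-0.0937,-0.1285,-0.13,0]]]'

```text
time: 6.5
tool_pos: [0.5972, -0.2154, 0.1067]
eef_rot: [[-0.998, 0.055, 0.002], [0.055, 0.998, -0.003], [-0.002, -0.003, -1.0]]
wrist_force: [0.3, 0.3, -1.5]
finger_gap: -0.004
```

```bash
python3 - <<'E'
from h import *
im,d,c2,s=grab('scene','s7');print(s['tool_pos'],s['wrist_force'],shut(c2,im,(.595,-.135)))
cv2.imwrite('pics/s7c.png',cv2.resize(im[120:280,60:360][:,:,::-1],None,fx=2.6,fy=2.6,interpolation=cv2.INTER_CUBIC))
im,d,c2,s=grab('wrist','w7')
E
```

```text
[ 0.59716722 -0.21541992  0.1066959 ] [ 0.25009061  0.29195904 -1.54435624] [ 0.5997 -0.1356]
```

View pics/s7c.png

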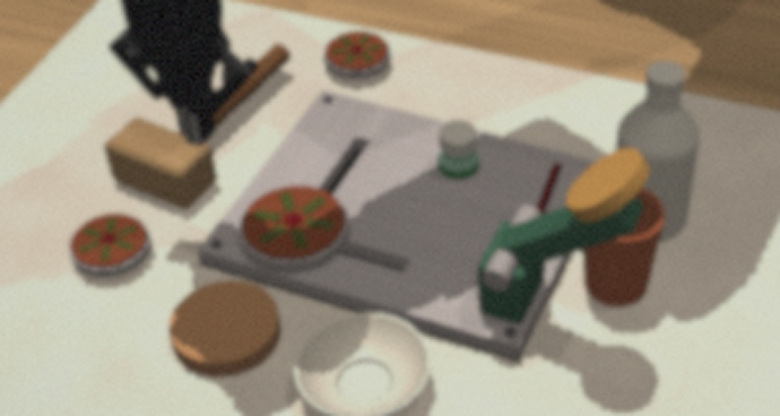

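View pics/w7.png

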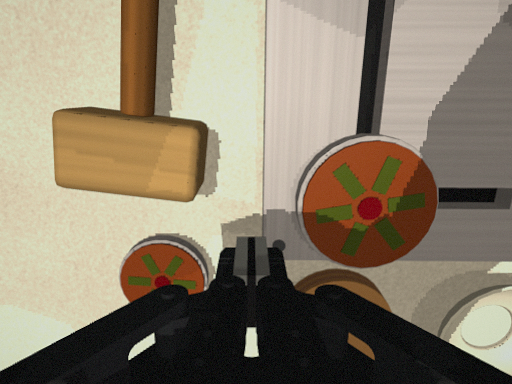

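drive_tool --motion '[[[-1,0.005,0.003,0,0],[-1,0.005,0.003,0.04,0],[-1,0.005,0.003,0.08,0],[-1,0.005,0.003,0.11,0],[-1,0.005,0.003,0.13,0],[-1,0.005,0.003,0.13,0]]]'

```text
time: 7.2
tool_pos: [0.5898, -0.21, 0.027]
eef_rot: [[-0.999, 0.053, -0.004], [0.053, 0.999, 0.0], [0.004, 0.0, -1.0]]
wrist_force: [0.0, -0.7, 0.9]
finger_gap: 0.002
```

```bash
python3 - <<'E'
from h import *
im,d,c2,s=grab('scene','s8');print(s['tool_pos'],s['wrist_force'],shut(c2,im,(.595,-.135)))
cv2.imwrite('pics/s8c.png',cv2.resize(im[120:280,60:360][:,:,::-1],None,fx=2.6,fy=2.6,interpolation=cv2.INTER_CUBIC))
E
```

```text
[ 0.58976061 -0.21003669  0.02695353] [ 0.01857757 -0.68321836  0.90189143] [ 0.5997 -0.1356]
```

View pics/s8c.png

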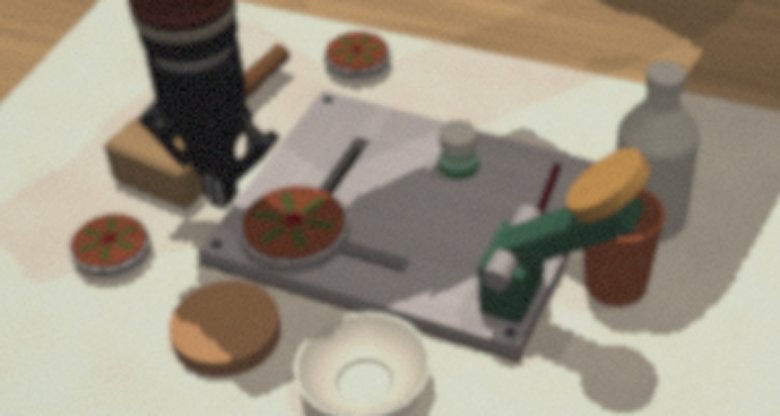

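drive_tool --motion '[[[-1,-0.006,0.006,0,0],[-1,-0.006,0.014,0,0],[-1,-0.006,0.024,0,0],[-1,-0.006,0.036,0,0],[-1,-0.006,0.048,0,0],[-1,-0.006,0.06,0,0]]]'

```text
time: 7.85
tool_pos: [0.5964, -0.1747, 0.0285]
eef_rot: [[-0.999, 0.053, -0.002], [0.053, 0.999, -0.002], [0.002, -0.002, -1.0]]
wrist_force: [-1.3, -3.9, 2.6]
finger_gap: -0.0
```

```bash
python3 - <<'E'
from h import *
im,d,c2,s=grab('scene','s9');print(s['tool_pos'],s['wrist_force'],shut(c2,im,(.6,-.115)))
E
```

```text
[ 0.59643415 -0.17468664  0.02848699] [-1.30073727 -3.94180912  2.57124372] [ 0.6007 -0.1197]
```

drive_tool --motion '[[[-1,0,0.012,0,0],[-1,0,0.024,0,0],[-1,0,0.036,0,0],[-1,0,0.048,0,0],[-1,0,0.06,0,0],[-1,0,0.072,0,0],[-1,0,0.084,0,0],[-1,0,0.096,0,0]]]'

```text
time: 8.7
tool_pos: [0.5995, -0.1154, 0.0284]
eef_rot: [[-0.999, 0.053, -0.002], [0.053, 0.999, -0.001], [0.002, -0.001, -1.0]]
wrist_force: [-0.8, -5.4, 3.1]
finger_gap: 0.003
```

```bash
python3 - <<'E'
from h import *
im,d,c2,s=grab('scene','s10');print(s['tool_pos'],s['wrist_force'],shut(c2,im,(.605,-.06)))
cv2.imwrite('pics/s10c.png',cv2.resize(im[120:280,60:360][:,:,::-1],None,fx=2.6,fy=2.6,interpolation=cv2.INTER_CUBIC))
E
```

```text
[ 0.59952454 -0.11540576  0.02843086] [-0.78282141 -5.39085729  3.1457441 ] [ 0.6057 -0.0607]
```

View pics/s10c.png

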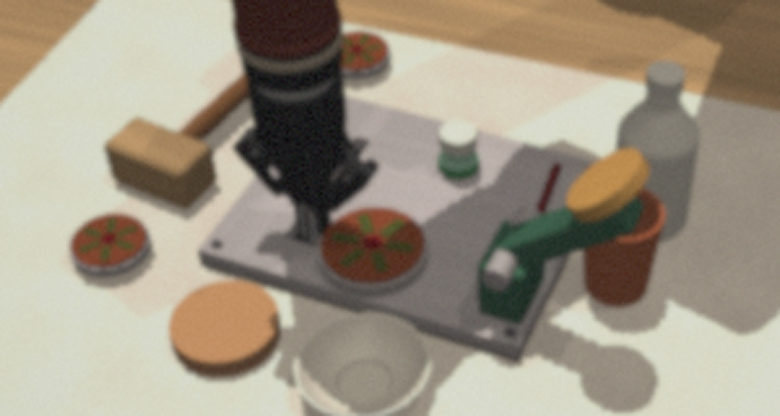

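drive_tool --motion '[[[-1,0,0.008,0,0],[-1,0,0.016,0,0],[-1,0,0.024,0,0],[-1,0,0.03,0,0],[-1,0,0.034,0,0],[-1,0,0.037,0,0],[-1,0,0.037,0,0]]]'

```text
time: 9.45
tool_pos: [0.6006, -0.0917, 0.0284]
eef_rot: [[-0.999, 0.052, -0.002], [0.052, 0.999, 0.0], [0.002, 0.0, -1.0]]
wrist_force: [0.2, -3.7, 2.0]
finger_gap: -0.001
```

drive_tool --motion '[[[-1,0,0.003,0,0],[-1,0,0.005,0,0],[-1,0,0.005,0,0]]]'

```text
time: 9.75
tool_pos: [0.6008, -0.0905, 0.0285]
eef_rot: [[-0.999, 0.053, -0.002], [0.053, 0.999, -0.003], [0.002, -0.003, -1.0]]
wrist_force: [-0.3, -12.1, 3.3]
finger_gap: -0.002
```

drive_tool --motion '[[[-1,0,0.003,0,0],[-1,0,0.004,0,0],[-1,0,0.004,0,0]]]'

```text
time: 10.05
tool_pos: [0.6008, -0.0905, 0.0285]
eef_rot: [[-0.999, 0.055, -0.002], [0.055, 0.998, -0.007], [0.002, -0.007, -1.0]]
wrist_force: [-1.1, -14.1, 2.3]
finger_gap: 0.003
```

```bash
python3 - <<'E'
from h import *
im,d,c2,s=grab('scene','s11');print(s['tool_pos'],s['wrist_force'],shut(c2,im,(.605,-.035)))
E
```

```text
[ 0.60080093 -0.09049728  0.02853647] [ -1.1392768  -14.09514648   2.30307913] [ 0.6057 -0.0356]
```

The shuttle is against the stop: 14 N with no motion, and the position matches. I'll back straight off, lift, and move clear.

drive_tool --motion '[[[-1,0,-0.01,0,0],[-1,0,-0.04,0,0],[-1,0,-0.07,0,0],[-1,0,-0.07,-0.08,0],[-1,0,-0.07,-0.16,0],[-1,0,-0.07,-0.24,0],[-1,0,-0.07,-0.33,0],[-1,0,-0.07,-0.33,0]]]'

```text
time: 10.9
tool_pos: [0.6018, -0.1331, 0.2336]
eef_rot: [[-0.998, 0.055, 0.007], [0.055, 0.998, -0.01], [-0.008, -0.009, -1.0]]
wrist_force: [0.6, -0.2, -0.8]
finger_gap: -0.0
```

drive_tool --motion '[[[-1,0.15,-0.1,0,0],[-1,0.3,-0.2,0,0],[-1,0.4,-0.25,0,0],[-1,0.4,-0.25,0,0],[-1,0.4,-0.25,0,0],[-1,0.4,-0.25,0,0],[-1,0.4,-0.25,0,0]]]'

```text
time: 11.6
tool_pos: [0.3506, -0.2713, 0.233]
eef_rot: [[-0.998, 0.06, 0.006], [0.06, 0.998, -0.01], [-0.007, -0.009, -1.0]]
wrist_force: [0.1, -0.3, -0.4]
finger_gap: -0.004
```

```bash
python3 - <<'E'
from h import *
im,d,c2,s=grab('scene','s12');print(s['tool_pos'],s['wrist_force'],shut(c2,im,(.605,-.035)))
im,d,c,s=grab('top','t12');print(shut(c,im,(.6,-.035)), 'init top',shut(c,np.load('pics/top0.npz')['im'],(.495,-.13)))
E
```

```text
[ 0.35064643 -0.27132417  0.2330246 ] [ 0.10516662 -0.3353926  -0.35708856] [ 0.605  -0.0364]
[ 0.604  -0.0337] init top [ 0.4957 -0.1286]
```

View pics/t12.png

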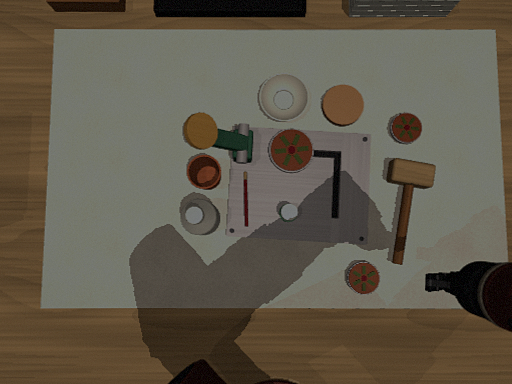

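View pics/s12.png

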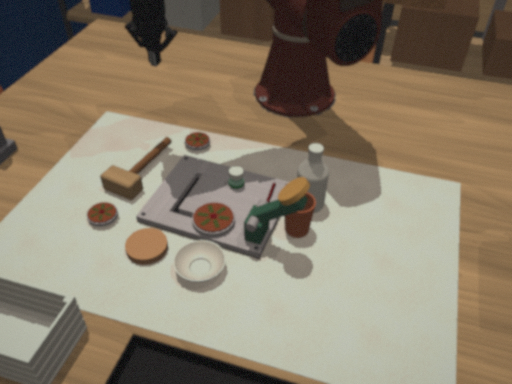

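```bash
python3 - <<'E'
from h import *
c=calibration('scene')
for t in('s11','s12'):
    im=np.load(f'pics/{t}.npz')['im']; h=cv2.cvtColor(im,cv2.COLOR_RGB2HSV)
    w=im[210:228,203:226].astype(float); sc=np.clip(w[...,0]-2.2*w[...,1],0,None)
    v,u=np.mgrid[210:228,203:226]
    r,g=w[...,0],w[...,1]; k=((r/(g+1))>3.2); print(t,k.sum(),u[k].mean(),v[k].mean(),at_z(c,[(u[k].mean(),v[k].mean())],.038))
# image registration between frames on shuttle patch vs plate patch
a=np.load('pics/s11.npz')['im'];b=np.load('pics/s12.npz')['im']
for n,(y0,y1,x0,x1) in dict(sh=(205,235,205,240),bowl=(240,285,170,230)).items():
    A=[cv2.cvtColor(i,cv2.COLOR_RGB2GRAY)[y0:y1,x0:x1].astype(np.float32) for i in(a,b)]
    print(n,cv2.phaseCorrelate(*A,cv2.createHanningWindow((x1-x0,y1-y0),cv2.CV_32F)))
E
```

```text
s11 8 212.875 215.5 [[ 0.60318607 -0.03642342  0.038     ]]
s12 4 212.5 215.5 [[ 0.60344856 -0.03721841  0.038     ]]
sh ((0.0845867844685877, -0.024877640269444612), 0.9687849097781711)
bowl ((-0.10033000852521923, 0.48506577989252264), 0.6947332030755502)
```

```bash
python3 - <<'E'
from h import *
from bench import close_job
a=np.load('pics/scene0.npz')['im'];b=np.load('pics/s12.npz')['im']
for n,(y0,y1,x0,x1) in dict(jar=(160,195,222,252),bottle=(140,215,290,335),mallet=(135,200,95,175),blanks=(222,268,120,172),bowl=(236,285,170,230)).items():
    A=[cv2.Canny(cv2.GaussianBlur(i,(0,0),1),30,80)[y0:y1,x0:x1].astype(np.float32) for i in(a,b)]
    print(n,cv2.phaseCorrelate(*A))
print(get_state()['qvel']); print(close_job())
E
```

```text
jar ((0.07975280351335634, 0.48902332011552474), 0.6345377908812628)
bottle ((0.4462234307758983, 0.3398495218581701), 0.6988864517211915)
mallet ((-0.034761265221852966, 0.08148568109913867), 0.7024596581856409)
blanks ((-0.024350159574510144, 0.014468712267543538), 1.0021703013299423)
bowl ((-0.10182135274060045, -0.07253126782878283), 0.9649621513684591)
[ 2.28507729e+00  7.05498765e-01  8.00286708e-01 -1.73322739e-03
  1.75184756e-01  5.42302840e-01]
the job is handed in; nothing more can be done
None
```

The shuttle is home at the end of the short leg, and I handed the job in at about 11.7 s of the 51 s allowed. With the fingers shut, I pushed its rim along the long leg until it stopped at the corner. I then moved to its other side and pushed it along the short leg until it stopped. After that I backed off, lifted and moved the hand clear.

**At the stop:** pushing harder raised the force to about 14 N and the shuttle did not move.

**Position:** the top camera puts the shuttle at (0.604, -0.034), against an expected slot end of (0.602, -0.034). The scene camera reads 1–3 mm off that, about the same offset it showed at the start. One fit read 0.8 mm lower in y after the hand backed off. A direct comparison of the two pictures showed only about 0.1 pixel of movement, so I saw no spring-back.

**Bystanders:** none was touched, as far as the pictures and forces show. Image shifts for the jar, bottle, mallet, blanks and bowl were all under 0.5 pixel. I judged the jar and bottle, which had the largest readings, to be affected by the arm's moving shadow. I checked the pencil and cup only by eye in the top view.

**Arm at hand-in:** the joints were still settling at up to about 2 degrees/s, well away from everything.

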